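Clip the lunch container shut, corner by opposite corner

ROBOT

A 6-joint arm with a two-finger parallel gripper is mounted at the origin on a cart in front of the work surface, level with it; the furniture and walls round the work are solid. World frame = base frame: x ahead of the robot, y to its left, z up, the work surface at z = 0. Lengths are in m, angles in degrees, forces in N, time in s.
With the tool pointing down it reaches from about 0.25 to 0.725 m from the base axis. Payload 9.7 kg.
Tool frame: the origin (TCP) lies midway between the tips of the shut fingers; the grasp point (between the pads) lies 19 mm behind it; z points along the fingers, y is the line along which they close (so a half turn about z gives the same grasp; the last joint's range is limited). The gripper opens to 85 mm and grips with 20 to 120 N. Pads are 22 mm wide; open, the fingers measure 114 mm over their backs; the gripper's body (76 mm by 85 mm) begins 54 mm behind the grasp point. The pads swing forward as they close: fully open they stand 13 mm farther back than shut.
Start: joints at [70.245, 4.979, 10.078, 95.1, 0, 90], TCP at [0.186, 0.518, 0.206] pointing down, gripper open.
Joint ranges: [-179.16, 179.16], [-48.56, 103.87], [-65.8, 70.77], [-126.05, 130.52], [-82.76, 87.17], [-180, 180]. Speed limits (degrees/s): [127.2, 127.2, 147.25, 180, 180, 180].

INTERFACE

Orientations are given as [roll, pitch, yaw] about the fixed x, y, z axes, in that order (R = Rz(yaw) Ry(pitch) Rx(roll)).
In Python, from workcell import bot gives the robot as it stands. The module is installed in compiled form; this text tells all that it offers.
- The arm moves only by the tool send_rows, never from a script. Its argument "moves" is one flat list of numbers, 7 for each row, row after row: the shift along the world's x, y, z normalised to -1 to 1, where 1 is 0.025 m, then the turn, a rotation vector about the world's x, y, z normalised to -1 to 1, where 1 is 0.15 rad, then the closure, from -1 (fully open) to 1 (shut), so that 0 is half open. A call has 1 to 8 rows; each row shifts and turns the commanded pose from where the row before left it; what a row does not reach is not made up. A row lasts 1/8 s, in which the tool goes at most 62.5 mm and 10.7 degrees, less where a joint would pass 70% of its speed; a pose out of reach is approached as far as the arm can. A call with a number of a shift or a turn outside -1 to 1 is refused whole. A call with a gripper value outside its range is refused whole. The fingers move at their own pace and stop on an object; "squeeze" is the grip in N (left out, the last holds). Time passes only in rows, so rows that do not move let the fingers close. It gives the time, the measured TCP pose, the force, the opening and the grip force at its end, in the units of the state.
- bot.get_obs(): the state, without advancing time (a new reading comes with each control period).
- bot.camera(name): name is "side" or "top"; returns a dict with "color" (420x560x3 uint8, red, green, blue), "camera_matrix" (3x3 intrinsics, pixels), "R" (3x3) and "t" (3): a world point X has camera coordinates R X + t. Camera axes: x right, y down, z forward; pixel columns grow to the right and rows downward; lengths in m; the calibration is good to about 2 mm. A picture is of the moment at which its call begins. There is no depth.
- bot.job_done(): hands the job in; it is judged then, once.
Trained networks look in the newest picture that a camera, given by its name, has taken for a name from the list of things; names that differ only in an ending like _2 or _b are one class to them, and where a whole thing is asked for, a point or a joint stands for the part that bears it (a point fixed in the world has none). Each returns a list of dicts, best first, with "p" (0 to 1); they miss things now and then, are a little off and sometimes report something else, mostly with a low value. They report only what shows in the picture. A call takes as long as a camera call.
- bot.boxes_of(camera, query): "extent" ([left, top, right, bottom] in pixels, round what is visible of it).
- bot.trace(camera, query): "region" (420x560 bool, what is visible of it) and "extent" ([left, top, right, bottom] in pixels, round what is visible of it).
- bot.landmark_of(camera, query): "pixel" ([column, row] in pixels: a listed point, or the origin of a listed thing).
The state is a dict: "time": time; "q": joint angles; "qd": joint speeds; "joint_efforts": joint torques, N m; "ee_pos": TCP position; "tcp_rot": TCP orientation; "wrist_force": force on the tool from outside, world axes, zero at the start; "torque": the same for the moment, N m; "opening": finger opening in m; "grasp_force": force on a finger pad.
Only numpy, scipy, OpenCV 4.12 (cv2) and the standard library are available. Lean on these libraries where they do the work, as an engineer would, in place of code of your own. Each camera call takes 0.05 s, during which the arm holds its last target. There are 200 camera calls.

TASK

Close the clear food container: first push its lid fully home by the pad in the middle, then snap down all four clips one at a time in crosswise order - any clip first, next the one diagonally opposite, then the remaining two. Be gentle with the thin plastic (never bear on it with more than 25 N), make sure that every clip has snapped flat and stays so, and leave the other things on the table where they are.

Things in the scene. Friction and masses are not known exactly. Their poses are not given: they have to be found in the camera images.
- container: clear food box, 130 (x) by 180 (y) by 66 high, fixed, with white lid and grey clips. Origin: centre of the underside, z up, x away from the robot (yaw within 0.5). A clip pressed 42 from its hinge resists with up to about 8 to 12 N half-way down, then less; only in its last 0.04 rad does it pull itself flat, and let go before that it springs up. When flat it meets a hard stop
- lid (a joint): how far the lid stands above its home position, in m: 0 = fully home, range 0 to 0.012. It moves straight up and down in a tight seal that drags with about 5 N and stays where it is left; at 0 it meets a hard stop. Push it at the pad in its middle.
- lid_pad (a point): centre of the top of the round raised pad (48 across, 3 high) in the middle of the lid; 75 above the container's underside when the lid is home (lid plate 116 x 174, its top 3 lower)
- clip_a (a joint): angle (rad) of the clip at the container's far left (+x, +y) corner, opposite clip_c: 0 = up (0.65 rad above flat), 0.65 = snapped flat over the lid's rim. Bar 54 long, 26 wide, 5 thick, reaching from its hinge towards the container's middle. Hinge axis parallel to the container's y, at x = +68, y = +55 in its frame and z = 81.5, but set up to 6 higher or lower (firm, not measured, each clip its own)
- clip_b (a joint): angle (rad) of the clip at the container's far right (+x, -y) corner, opposite clip_d: 0 = up (0.65 rad above flat), 0.65 = snapped flat over the lid's rim. Bar 54 long, 26 wide, 5 thick, reaching from its hinge towards the container's middle. Hinge axis parallel to the container's y, at x = +68, y = -55 in its frame and z = 81.5, but set up to 6 higher or lower (firm, not measured, each clip its own)
- clip_c (a joint): angle (rad) of the clip at the container's near right (-x, -y) corner, opposite clip_a: 0 = up (0.65 rad above flat), 0.65 = snapped flat over the lid's rim. Bar 54 long, 26 wide, 5 thick, reaching from its hinge towards the container's middle. Hinge axis parallel to the container's y, at x = -68, y = -55 in its frame and z = 81.5, but set up to 6 higher or lower (firm, not measured, each clip its own)
- clip_d (a joint): angle (rad) of the clip at the container's near left (-x, +y) corner, opposite clip_b: 0 = up (0.65 rad above flat), 0.65 = snapped flat over the lid's rim. Bar 54 long, 26 wide, 5 thick, reaching from its hinge towards the container's middle. Hinge axis parallel to the container's y, at x = -68, y = +55 in its frame and z = 81.5, but set up to 6 higher or lower (firm, not measured, each clip its own)
- jar_tan: bystander: square glass spice jar, tan filling, 46 x 46 x 96 high; origin: centre of its underside
- salt_shaker: bystander: glass salt shaker with a metal top, 44 across, 90 high; origin: centre of its underside
- kitchen_timer: bystander: white round wind-up timer, 58 across, 42 high; origin: centre of its underside

How it is judged (in metres and radians):
On the way, in this order (a step that is already met when the one before it is completed fails the run):
1. the lid is fully home (within 1.5 mm), all four clips still up (value of joint lid below 0.0015 m and value of joint each of clip_a, clip_b, clip_c, clip_d below 0.5 rad), for 0.2 s.
2. one clip is snapped flat (within 0.025 rad), the other three still up (((value of joint clip_a above 0.625 rad and value of joint each of clip_b, clip_c, clip_d below 0.5 rad) or (value of joint each of clip_a, clip_c, clip_d below 0.5 rad and value of joint clip_b above 0.625 rad) or (value of joint each of clip_a, clip_b, clip_d below 0.5 rad and value of joint clip_c above 0.625 rad) or (value of joint each of clip_a, clip_b, clip_c below 0.5 rad and value of joint clip_d above 0.625 rad))), for 0.2 s.
3. the clip diagonally opposite is snapped flat too, the other two still up (((value of joint each of clip_a, clip_c above 0.625 rad and value of joint each of clip_b, clip_d below 0.5 rad) or (value of joint each of clip_a, clip_c below 0.5 rad and value of joint each of clip_b, clip_d above 0.625 rad))), for 0.2 s.
4. a third clip is snapped flat (((value of joint clip_a below 0.5 rad and value of joint each of clip_b, clip_c, clip_d above 0.625 rad) or (value of joint each of clip_a, clip_c, clip_d above 0.625 rad and value of joint clip_b below 0.5 rad) or (value of joint each of clip_a, clip_b, clip_d above 0.625 rad and value of joint clip_c below 0.5 rad) or (value of joint each of clip_a, clip_b, clip_c above 0.625 rad and value of joint clip_d below 0.5 rad))), for 0.2 s.
At the end, for the whole second after the job is handed in: The lid is home (within 1.5 mm), all four clips lie flat (within 0.025 rad), and the bystanders are at rest (value of joint lid below 0.0015 m and value of joint each of clip_a, clip_b, clip_c, clip_d above 0.625 rad and linear speed of each of jar_tan, salt_shaker, kitchen_timer below 0.02 m/s); the robot touches nothing.
It fails at once if the robot bears on the container, its lid or its clips with more than 25 N (contact force between any of the fingers, the arm and container above 25 N).
It fails at once if two clips of one side are shut while both others are up ((value of joint each of clip_a, clip_b above 0.625 rad and value of joint each of clip_c, clip_d below 0.5 rad) or (value of joint each of clip_a, clip_d below 0.5 rad and value of joint each of clip_b, clip_c above 0.625 rad) or (value of joint each of clip_a, clip_b below 0.5 rad and value of joint each of clip_c, clip_d above 0.625 rad) or (value of joint each of clip_a, clip_d above 0.625 rad and value of joint each of clip_b, clip_c below 0.5 rad)).
It fails at once if a clip is shut while the lid stands more than 2.5 mm high (value of joint lid above 0.0025 m and value of joint any of clip_a, clip_b, clip_c, clip_d above 0.625 rad).
It fails at once if a bystander is shifted by more than 20 mm (distance of any of jar_tan, salt_shaker, kitchen_timer from where it was at the start of the episode above 0.02 m).
It also fails if it takes over 72 s, if anything falls off the work surface, if the arm or the gripper's body presses on something with over 40 N, if the wrist force passes 120 N, or if a joint passes its speed limit or range.

## Working session

There is one attempt and no reset: what is moved stays moved. The work goes in short steps, Python scripts to look and compute and a tool call to move; the robot and the scene stay as the last step left them, time stands still between calls to the robot, and variables do not carry over. Pictures are saved under pics/ and viewed, at most 10 in all, crops included, and the job is handed in when it is done.

Besides the shell and the picture viewer there is one more tool, called after "Call:" as name(argument=value, ...) on one line, values as JSON. send_rows: Moves the arm, as the interface text tells. Its arguments: {"type":"object","properties":{"moves":{"type":"array"},"squeeze":{"type":"number"}},"required":["moves"]}

```bash
mkdir -p pics; cat > h.py <<'E'
import numpy as np, cv2
from workcell import bot
def proj(c,X):
    p=c["camera_matrix"]@(c["R"]@np.asarray(X,float)+c["t"]); return p[:2]/p[2]
def atz(c,px,z):
    d=c["R"].T@np.linalg.inv(c["camera_matrix"])@np.array([px[0],px[1],1.]); o=-c["R"].T@c["t"]
    return o+d*(z-o[2])/d[2]
def save(c,n): cv2.imwrite("pics/"+n,c["color"][:,:,::-1])
E
python3 - <<'E'
from h import *
np.set_printoptions(precision=4,suppress=True)
o=bot.get_obs(); print(o["time"],o["ee_pos"],o["tcp_rot"],o["opening"],o["wrist_force"])
for n in("side","top"):
    c=bot.camera(n); save(c,n+"0.png"); print(n,"cam at",-c["R"].T@c["t"],c["R"][2])
    for q,z in(("container",0),("lid_pad",.081),("jar_tan",0),("salt_shaker",0),("kitchen_timer",0)):
        for r in bot.landmark_of(n,q)[:2]: print(q,r["p"],r["pixel"],atz(c,r["pixel"],z))
    for r in bot.boxes_of(n,"clip_a")[:6]: print("clip",r)
E
```

```text
0.0 [0.1858 0.5174 0.205 ] [-179.9229    0.0012  160.2451] 0.08512576238618827 [-0.5484  0.4865  0.5523]
side cam at [-0.0647 -0.4033  0.5941] [ 0.6833  0.4119 -0.6029]
container 0.59 [276.5, 228.1] [ 0.5452 -0.0307  0.    ]
lid_pad 0.7 [279.4, 203.1] [ 0.5353 -0.0423  0.081 ]
jar_tan 0.57 [365.2, 306.9] [ 0.4447 -0.2877  0.    ]
salt_shaker 0.81 [328.0, 331.9] [ 0.3581 -0.2548  0.    ]
kitchen_timer 0.94 [316.6, 298.1] [ 0.414 -0.203  0.   ]
clip {'extent': [302.3, 189.2, 326.3, 199.9], 'p': 0.68}
clip {'extent': [236.8, 179.5, 257.9, 201.1], 'p': 0.67}
clip {'extent': [276.8, 205.5, 296.4, 233.0], 'p': 0.63}
clip {'extent': [266.8, 171.5, 284.7, 184.5], 'p': 0.56}
top cam at [ 0.389  -0.045   1.0719] [ 0.1212 -0.0018 -0.9926]
container 0.56 [269.4, 194.6] [ 0.5526 -0.034   0.    ]
lid_pad 0.72 [273.1, 190.4] [ 0.5484 -0.0423  0.081 ]
jar_tan 0.95 [392.7, 237.8] [ 0.4545 -0.2911  0.    ]
salt_shaker 0.62 [373.9, 280.4] [ 0.3668 -0.2474  0.    ]
kitchen_timer 0.85 [352.0, 254.8] [ 0.4209 -0.2041  0.    ]
clip {'extent': [282.5, 200.5, 303.8, 227.6], 'p': 0.89}
clip {'extent': [233.5, 193.5, 246.9, 219.0], 'p': 0.69}
clip {'extent': [297.6, 161.5, 308.6, 184.5], 'p': 0.61}
clip {'extent': [238.8, 153.1, 253.8, 173.0], 'p': 0.5}
```

View pics/side0.png

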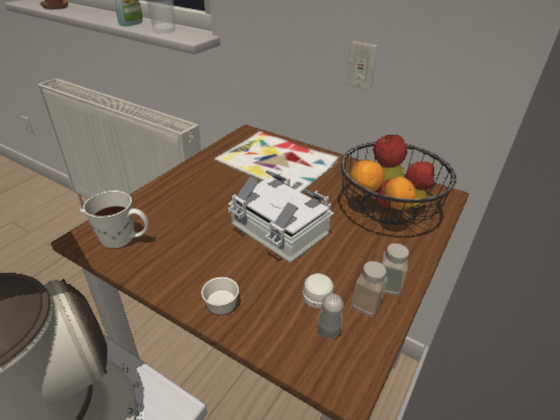

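View pics/top0.png

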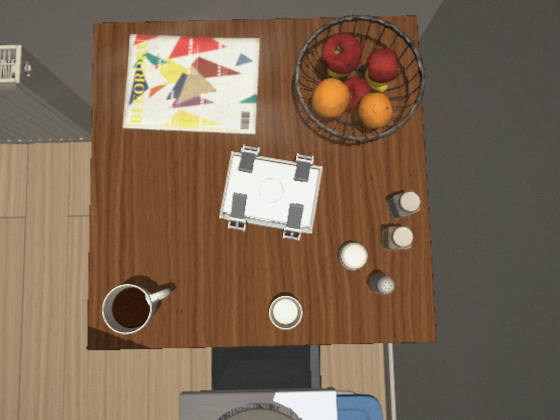

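The container sits around pixel (271,190) in top and (280,213) in side, with its yaw a few degrees clockwise. The jars, shaker and timer stand to the right of it at the near side. I'll zoom in to fit the pose.

```bash
python3 - <<'E'
from h import *
a=cv2.imread("pics/top0.png")[140:245,205:340]; b=cv2.imread("pics/side0.png")[165:255,220:345]
cv2.imwrite("pics/tc.png",cv2.resize(a,None,fx=5.7,fy=5.7,interpolation=cv2.INTER_CUBIC))
cv2.imwrite("pics/sc.png",cv2.resize(b,None,fx=6,fy=6,interpolation=cv2.INTER_CUBIC))
for n in("top","side"):
    c=bot.camera(n)
    for q in("lid_pad","container"):
        for r in bot.trace(n,q)[:1]:
            m=r["region"].astype(np.uint8); ys,xs=np.nonzero(m)
            print(n,q,r["p"],m.sum(),xs.mean(),ys.mean(),r["extent"],cv2.minAreaRect(np.c_[xs,ys].astype(np.int32)))
E
```

```text
top lid_pad 0.63 4189 270.22368106946766 189.70899976127953 [223.9, 155.4, 318.4, 225.1] ((270.0946044921875, 189.93243408203125), (88.93984985351562, 58.6904411315918), 9.462323188781738)
top container 0.78 6727 269.75754422476587 191.5127099747287 [217.7, 146.1, 322.6, 237.2] ((269.71270751953125, 191.54144287109375), (94.1705551147461, 83.32691955566406), 8.29714584350586)
side lid_pad 0.96 2321 283.06031882809134 205.00301594140456 [243.1, 179.7, 327.4, 238.4] ((284.3795166015625, 207.4254150390625), (72.8393783569336, 44.1328125), 31.75948143005371)
side container 0.81 5997 280.1582457895614 215.49291312322828 [226.0, 169.0, 329.5, 265.1] ((281.3846130371094, 212.42306518554688), (100.40072631835938, 76.27127838134766), 33.690067291259766)
```

View pics/tc.png

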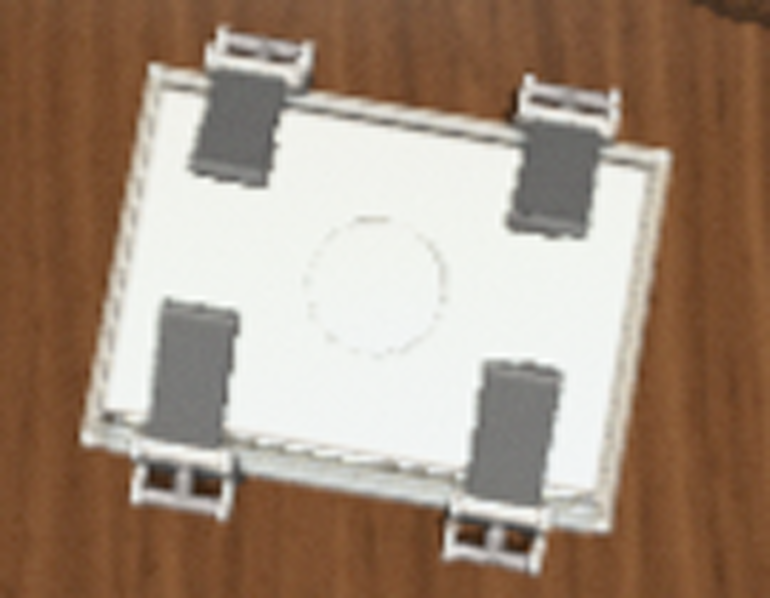

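View pics/sc.png

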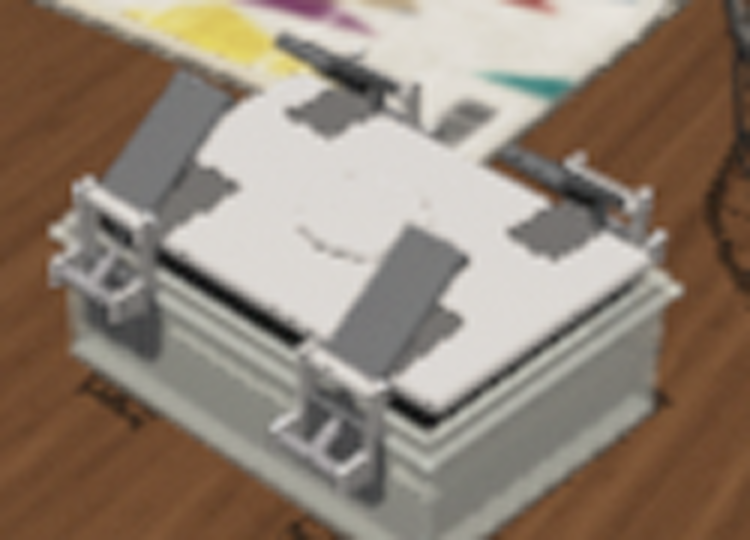

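The crops show the rim corners in tc at (152,68), (667,152), (607,528) and (88,437), with the pad circle centred at (376,286). In sc the rim corners are at about (55,230), (435,462) and (680,290), with the pad centre at about (366,216). All four clips are up and the lid is raised.

```bash
python3 - <<'E'
from h import *
from scipy.optimize import least_squares
np.set_printoptions(precision=4,suppress=True)
T=bot.camera("top");S=bot.camera("side")
t=lambda u,v:((u+.5)/5.7-.5+205,(v+.5)/5.7-.5+140)
s=lambda u,v:((u+.5)/6-.5+220,(v+.5)/6-.5+165)
h=.066
obs=[(T,t(152,68),(.065,.09,h)),(T,t(667,152),(.065,-.09,h)),(T,t(607,528),(-.065,-.09,h)),(T,t(88,437),(-.065,.09,h)),(T,t(376,286),(0,0,-1)),
(S,s(55,230),(-.065,.09,h)),(S,s(435,462),(-.065,-.09,h)),(S,s(680,290),(.065,-.09,h)),(S,s(366,216),(0,0,-1))]
def W(p,X):
    c,sn=np.cos(p[2]),np.sin(p[2]); z=.075+p[3] if X[2]<0 else X[2]
    return [p[0]+c*X[0]-sn*X[1],p[1]+sn*X[0]+c*X[1],z]
f=lambda p:np.ravel([proj(c,W(p,X))-px for c,px,X in obs])
r=least_squares(f,[.55,-.04,-.15,.006],loss="soft_l1");p=r.x
print(p,np.degrees(p[2]));print(f(p).reshape(-1,2))
for n,X in dict(a=(.026,.055),b=(.026,-.055),c=(-.026,-.055),d=(-.026,.055)).items(): print(n,np.array(W(p,X+(0,))))
# hinge z and tip checks
for n,sx,sy in(("a",1,1),("b",1,-1),("c",-1,-1),("d",-1,1)):
  for dz in(-6,0,6):
    L=.054;q=W(p,(sx*(.068-L*np.cos(.65)),sy*.055,.0815+dz/1e3+L*np.sin(.65)))
    u=proj(T,q);v=proj(S,q);print(n,dz,((u-[205,140])*5.7).round(),((v-[220,165])*6).round())
E
```

```text
[ 0.548  -0.0383 -0.1901  0.0037] -10.890054650481291
[[ 1.1759  1.572 ]
 [-0.8707  1.3117]
 [-0.513  -0.9041]
 [ 0.9194  0.1232]
 [ 0.5079  1.0597]
 [ 1.6539 -2.4601]
 [-0.149  -2.9845]
 [-0.738  -2.8793]
 [ 0.3232 -0.1524]]
a [0.5839 0.0108 0.    ]
b [ 0.5632 -0.0972  0.    ]
c [ 0.5121 -0.0874  0.    ]
d [0.5329 0.0206 0.    ]
a -6 [227. 177.] [304.  58.]
a 0 [226. 173.] [304.  44.]
a 6 [225. 170.] [305.  30.]
b -6 [549. 230.] [534. 179.]
b 0 [550. 227.] [535. 165.]
b 6 [551. 224.] [537. 151.]
c -6 [525. 376.] [438. 241.]
c 0 [526. 373.] [439. 226.]
c 6 [527. 371.] [440. 211.]
d -6 [201. 322.] [207. 111.]
d 0 [200. 319.] [207.  97.]
d 6 [199. 316.] [206.  83.]
```

Call:
send_rows(moves=[0.603,-0.9265,0,0,0,0.142,1,0.603,-0.9265,0,0,0,0.142,1,0.603,-0.9265,0,0,0,0.142,1,0.603,-0.9265,0,0,0,0.142,1,0.603,-0.9265,0,0,0,0.142,1,0.603,-0.9265,0,0,0,0.142,1,0.603,-0.9265,0,0,0,0.142,1,0.603,-0.9265,0,0,0,0.142,1], squeeze=20)

```text
time: 2.1
ee_pos: [0.3069, 0.3315, 0.2058]
tcp_rot: [180.0, 0.0, 170.1]
wrist_force: [0.9, 0.3, 0.3]
opening: 0.0003
grasp_force: 0.0
```

Call:
send_rows(moves=[0.603,-0.9265,0,0,0,0,1,0.603,-0.9265,0,0,0,0,1,0.603,-0.9265,0,0,0,0,1,0.603,-0.9265,0,0,0,0,1,0.603,-0.9265,0,0,0,0,1,0.603,-0.9265,0,0,0,0,1,0.603,-0.9265,0,0,0,0,1,0.603,-0.9265,0,0,0,0,1])

```text
time: 3.1
ee_pos: [0.4276, 0.1462, 0.2058]
tcp_rot: [180.0, 0.0, 170.0]
wrist_force: [-0.3, 0.4, 0.1]
opening: -0.0002
grasp_force: 0.0
```

Call:
send_rows(moves=[0.603,-0.9265,0,0,0,0,1,0.603,-0.9265,0,0,0,0,1,0.603,-0.9265,0,0,0,0,1,0.603,-0.9265,0,0,0,0,1,0.603,-0.9265,0,0,0,0,1,0.603,-0.9265,0,0,0,0,1,0.603,-0.9265,0,0,0,0,1,0.603,-0.9265,0,0,0,0,1])

```text
time: 4.1
ee_pos: [0.5481, -0.0391, 0.2057]
tcp_rot: [180.0, 0.0, 170.0]
wrist_force: [-0.1, 0.3, 0.3]
opening: 0.0001
grasp_force: 0.0
```

Call:
send_rows(moves=[0,0,-0.6,0,0,0,1,0,0,-0.6,0,0,0,1,0,0,-0.6,0,0,0,1,0,0,-0.6,0,0,0,1,0,0,-0.6,0,0,0,1,0,0,-0.6,0,0,0,1,0,0,0,0,0,0,1,0,0,0,0,0,0,1])

```text
time: 5.1
ee_pos: [0.5479, -0.0383, 0.1161]
tcp_rot: [180.0, 0.0, 170.0]
wrist_force: [0.2, 0.0, -0.3]
opening: 0.0001
grasp_force: 0.0
```

Check from near before pressing.

```bash
python3 - <<'E'
from h import *
c=bot.camera("side"); p=proj(c,bot.get_obs()["ee_pos"]); print((p-[200,120])*5.5)
a=cv2.resize(np.ascontiguousarray(c["color"][120:225,200:345]),None,fx=5.5,fy=5.5,interpolation=cv2.INTER_CUBIC)
cv2.imwrite("pics/s1.png",a[:,:,::-1])
E
```

```text
[447.74309821 362.29735889]
```

View pics/s1.png

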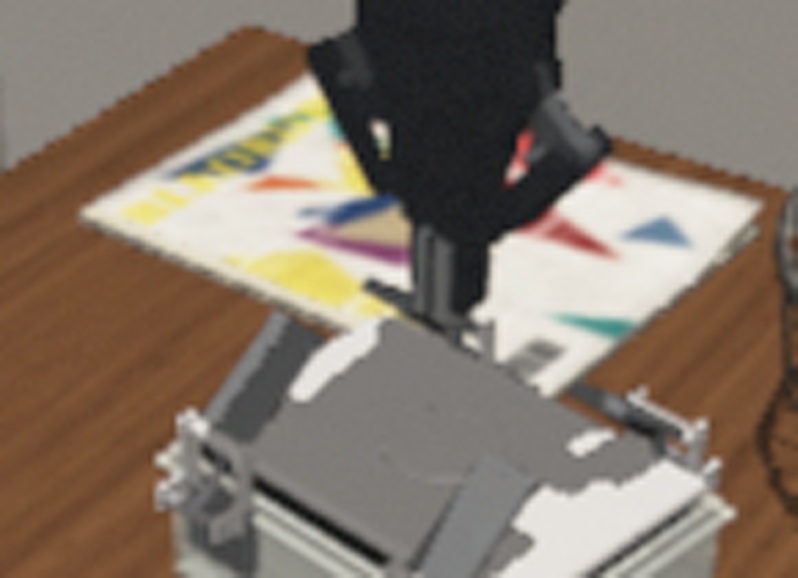

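```bash
python3 - <<'E'
from h import *
c=bot.camera("side"); o=bot.get_obs(); print(o["ee_pos"],o["q"],proj(c,o["ee_pos"]))
t=bot.camera("top"); print(proj(t,o["ee_pos"])-[235,150])
im=c["color"][150:205,250:315]; im2=t["color"][150:225,235:310]
a=cv2.resize(im,(400,int(400*55/65)),interpolation=cv2.INTER_NEAREST); b=cv2.resize(im2,(390,390),interpolation=cv2.INTER_NEAREST)
m=np.zeros((400,800,3),np.uint8); m[:a.shape[0],:400]=a; m[:390,405:795]=b
m=(255*(m/255.)**.5).astype(np.uint8); cv2.imwrite("pics/z1.png",m[:,:,::-1])
E
```

```text
[ 0.54808404 -0.03835179  0.11638632] [-4.00217533e+00  3.94925242e+00 -8.92367256e-01  8.50960342e+01
 -9.40609082e-04  5.99520309e+00] [281.44027036 185.83406565]
[35.89220514 37.64689556]
```

View pics/z1.png

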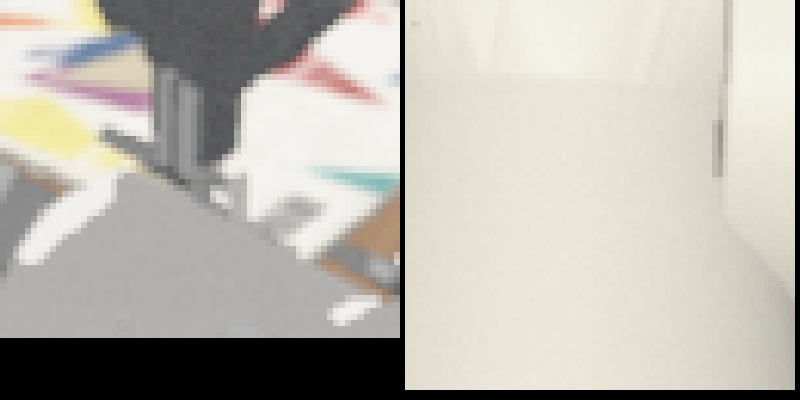

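The fingertips show about 7 px higher than the projected TCP, while the column agrees. So the contact height is uncertain and I'll go down by feel.

Call:
send_rows(moves=[0,0,-0.2,0,0,0,1,0,0,-0.2,0,0,0,1,0,0,-0.2,0,0,0,1,0,0,-0.1,0,0,0,1,0,0,-0.1,0,0,0,1,0,0,-0.04,0,0,0,1,0,0,-0.04,0,0,0,1,0,0,0,0,0,0,1])

```text
time: 6.25
ee_pos: [0.5477, -0.0383, 0.0937]
tcp_rot: [-180.0, 0.0, 170.0]
wrist_force: [0.6, -0.1, 0.2]
opening: 0.0001
grasp_force: 0.0
```

Call:
send_rows(moves=[0,0,-0.04,0,0,0,1,0,0,-0.04,0,0,0,1,0,0,-0.04,0,0,0,1,0,0,0,0,0,0,1])

```text
time: 6.75
ee_pos: [0.5476, -0.0383, 0.0906]
tcp_rot: [-180.0, -0.0, 170.0]
wrist_force: [1.1, 0.2, -1.0]
opening: 0.0002
grasp_force: 0.0
```

Call:
send_rows(moves=[0,0,-0.04,0,0,0,1,0,0,-0.04,0,0,0,1,0,0,0,0,0,0,1])

```text
time: 7.12
ee_pos: [0.5476, -0.0383, 0.0886]
tcp_rot: [-180.0, -0.0, 170.0]
wrist_force: [-0.1, -0.4, -0.2]
opening: -0.0
grasp_force: 0.0
```

Call:
send_rows(moves=[0,0,-0.04,0,0,0,1,0,0,-0.04,0,0,0,1,0,0,-0.04,0,0,0,1,0,0,0,0,0,0,1])

```text
time: 7.62
ee_pos: [0.5476, -0.0383, 0.0856]
tcp_rot: [-180.0, -0.0, 170.0]
wrist_force: [-0.1, -0.1, 0.1]
opening: -0.0001
grasp_force: 0.0
```

Call:
send_rows(moves=[0,0,-0.04,0,0,0,1,0,0,-0.04,0,0,0,1,0,0,-0.04,0,0,0,1])

```text
time: 8.0
ee_pos: [0.5477, -0.0383, 0.0826]
tcp_rot: [180.0, -0.0, 170.0]
wrist_force: [-0.5, 0.3, -0.8]
opening: 0.0001
grasp_force: 0.0
```

Call:
send_rows(moves=[0,0,-0.04,0,0,0,1,0,0,-0.04,0,0,0,1])

```text
time: 8.25
ee_pos: [0.5477, -0.0383, 0.0806]
tcp_rot: [-180.0, -0.0, 170.0]
wrist_force: [0.1, 0.7, 1.0]
opening: 0.0002
grasp_force: 0.0
```

Call:
send_rows(moves=[0,0,-0.04,0,0,0,1,0,0,0,0,0,0,1])

```text
time: 8.5
ee_pos: [0.5477, -0.0383, 0.0796]
tcp_rot: [180.0, -0.0, 170.0]
wrist_force: [-0.4, 0.4, 1.1]
opening: 0.0002
grasp_force: 0.0
```

Call:
send_rows(moves=[0,0,-0.04,0,0,0,1,0,0,0,0,0,0,1])

```text
time: 8.75
ee_pos: [0.5477, -0.0382, 0.0786]
tcp_rot: [180.0, -0.0, 170.0]
wrist_force: [0.5, -0.2, 0.2]
opening: 0.0002
grasp_force: 0.0
```

Call:
send_rows(moves=[0,0,-0.04,0,0,0,1,0,0,0,0,0,0,1])

```text
time: 9.0
ee_pos: [0.5476, -0.0383, 0.0776]
tcp_rot: [-180.0, -0.0, 170.0]
wrist_force: [0.4, 0.4, 0.2]
opening: -0.0001
grasp_force: 0.0
```

Call:
send_rows(moves=[0,0,-0.04,0,0,0,1,0,0,0,0,0,0,1])

```text
time: 9.25
ee_pos: [0.5477, -0.0383, 0.0766]
tcp_rot: [180.0, -0.0, 170.0]
wrist_force: [0.6, 0.3, -0.2]
opening: -0.0
grasp_force: 0.0
```

Call:
send_rows(moves=[0,0,-0.03,0,0,0,1,0,0,0,0,0,0,1])

```text
time: 9.5
ee_pos: [0.5477, -0.0383, 0.0759]
tcp_rot: [-180.0, -0.0, 170.0]
wrist_force: [-0.1, 0.6, -0.3]
opening: 0.0004
grasp_force: 0.0
```

No contact at 0.076, which agrees with the picture: the physical tips end behind the TCP. I'll keep going down by feel.

Call:
send_rows(moves=[0,0,-0.04,0,0,0,1,0,0,0,0,0,0,1])

```text
time: 9.75
ee_pos: [0.5476, -0.0383, 0.0748]
tcp_rot: [-180.0, -0.0, 170.0]
wrist_force: [-0.4, -0.1, -0.0]
opening: 0.0003
grasp_force: 0.0
```

Call:
send_rows(moves=[0,0,-0.04,0,0,0,1,0,0,0,0,0,0,1])

```text
time: 10.0
ee_pos: [0.5476, -0.0383, 0.0738]
tcp_rot: [-180.0, -0.0, 170.0]
wrist_force: [-0.4, -0.3, -0.4]
opening: 0.0001
grasp_force: 0.0
```

```bash
python3 - <<'E'
from h import *
c=bot.camera("side"); o=bot.get_obs(); print(o["time"],o["ee_pos"],o["wrist_force"],proj(c,o["ee_pos"])-[250,150])
a=cv2.resize(c["color"][150:210,240:320],(800,600),interpolation=cv2.INTER_CUBIC)
cv2.imwrite("pics/z2.png",(255*(a/255.)**.6).astype(np.uint8)[:,:,::-1])
E
```

```text
10.05 [ 0.54766225 -0.03826377  0.07387651] [-0.55523943 -0.42254703  0.8751116 ] [30.75634518 52.33514607]
```

View pics/z2.png

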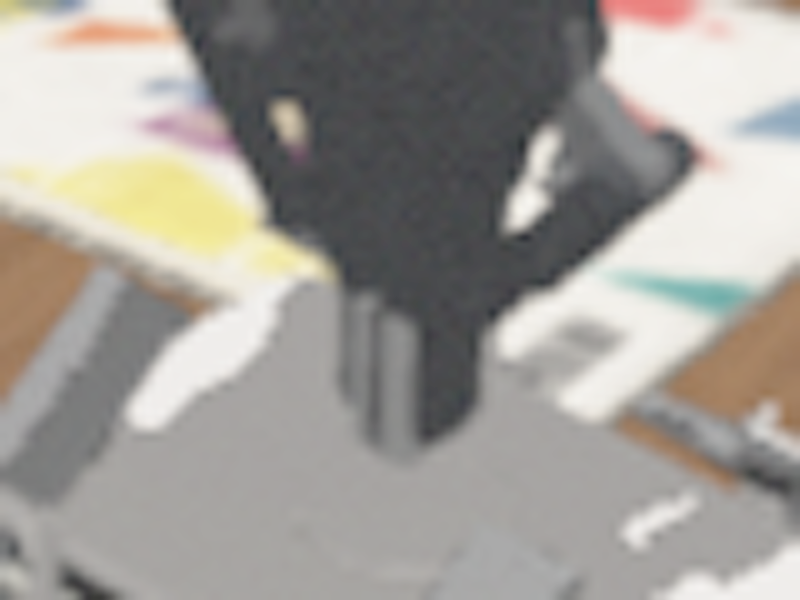

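The tip's lower corner is at about (400,460), i.e. px (280,196), and the pad centre at about (410,510). That leaves a gap of 8 px, about 15–20 mm, laterally centred over the pad.

Call:
send_rows(moves=[0,0,-0.04,0,0,0,1,0,0,-0.04,0,0,0,1,0,0,-0.04,0,0,0,1,0,0,-0.04,0,0,0,1,0,0,0,0,0,0,1])

```text
time: 10.68
ee_pos: [0.5477, -0.0383, 0.0698]
tcp_rot: [-180.0, -0.0, 170.0]
wrist_force: [-0.4, 0.3, -0.2]
opening: 0.0
grasp_force: 0.0
```

Call:
send_rows(moves=[0,0,-0.04,0,0,0,1,0,0,-0.04,0,0,0,1,0,0,0,0,0,0,1])

```text
time: 11.05
ee_pos: [0.5476, -0.0383, 0.0678]
tcp_rot: [180.0, -0.0, 170.0]
wrist_force: [0.6, -0.1, -0.0]
opening: -0.0
grasp_force: 0.0
```

Call:
send_rows(moves=[0,0,-0.04,0,0,0,1,0,0,0,0,0,0,1])

```text
time: 11.3
ee_pos: [0.5477, -0.0383, 0.0668]
tcp_rot: [-180.0, -0.0, 170.0]
wrist_force: [0.3, 0.1, 0.4]
opening: 0.0001
grasp_force: 0.0
```

Call:
send_rows(moves=[0,0,-0.04,0,0,0,1,0,0,0,0,0,0,1])

```text
time: 11.55
ee_pos: [0.5477, -0.0383, 0.0658]
tcp_rot: [-180.0, -0.0, 170.0]
wrist_force: [0.3, -0.1, -0.4]
opening: -0.0
grasp_force: 0.0
```

Call:
send_rows(moves=[0,0,-0.04,0,0,0,1,0,0,0,0,0,0,1])

```text
time: 11.8
ee_pos: [0.5477, -0.0383, 0.0649]
tcp_rot: [180.0, -0.0, 170.0]
wrist_force: [-0.4, -0.3, -0.7]
opening: 0.0002
grasp_force: 0.0
```

Call:
send_rows(moves=[0,0,-0.04,0,0,0,1,0,0,-0.04,0,0,0,1,0,0,0,0,0,0,1])

```text
time: 12.18
ee_pos: [0.5476, -0.0383, 0.0628]
tcp_rot: [-180.0, -0.0, 170.0]
wrist_force: [-0.5, -0.3, -0.4]
opening: -0.0002
grasp_force: 0.0
```

Call:
send_rows(moves=[0,0,-0.04,0,0,0,1,0,0,0,0,0,0,1])

```text
time: 12.42
ee_pos: [0.5477, -0.0383, 0.0619]
tcp_rot: [-180.0, -0.0, 170.0]
wrist_force: [-0.1, 0.2, 0.4]
opening: 0.0005
grasp_force: 0.0
```

Call:
send_rows(moves=[0,0,-0.04,0,0,0,1,0,0,0,0,0,0,1])

```text
time: 12.68
ee_pos: [0.5477, -0.0383, 0.0609]
tcp_rot: [-180.0, -0.0, 170.0]
wrist_force: [0.3, 0.3, -0.3]
opening: -0.0003
grasp_force: 0.0
```

Call:
send_rows(moves=[0,0,-0.04,0,0,0,1,0,0,0,0,0,0,1])

```text
time: 12.92
ee_pos: [0.5476, -0.0383, 0.0598]
tcp_rot: [-180.0, -0.0, 170.0]
wrist_force: [-0.1, -0.2, -0.3]
opening: -0.0003
grasp_force: 0.0
```

Call:
send_rows(moves=[0,0,-0.04,0,0,0,1,0,0,0,0,0,0,1])

```text
time: 13.18
ee_pos: [0.5476, -0.0383, 0.0588]
tcp_rot: [-180.0, -0.0, 170.0]
wrist_force: [-1.0, 0.3, 0.4]
opening: 0.0002
grasp_force: 0.0
```

```bash
python3 - <<'E'
from h import *
c=bot.camera("side"); o=bot.get_obs(); print(o["joint_efforts"],o["torque"],proj(c,o["ee_pos"])-[235,155])
a=cv2.resize(c["color"][165:225,240:320],(800,600),interpolation=cv2.INTER_CUBIC)
cv2.imwrite("pics/z3.png",(255*(a/255.)**.6).astype(np.uint8)[:,:,::-1])
E
```

```text
[-9.30526585e-04 -5.16690195e+01  4.66510463e+01 -8.12826591e-03
 -2.13662433e-04  2.82580977e-06] [-0.0088748   0.00611065 -0.00496666] [45.58949679 52.9006885 ]
```

View pics/z3.png

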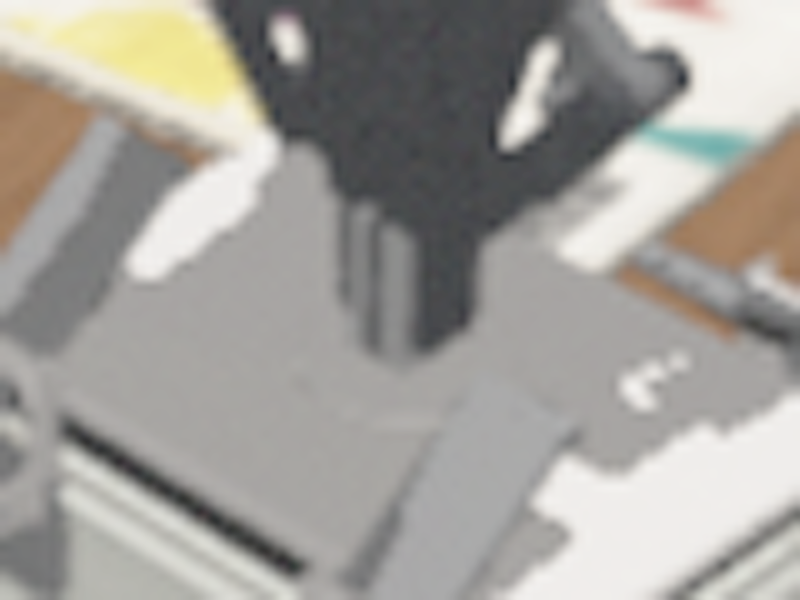

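The tip is now at (395,360) and the pad centre at about (410,360). The gap is about 3.5 px, roughly 8 mm, and closing consistently.

Call:
send_rows(moves=[0,0,-0.04,0,0,0,1,0,0,-0.04,0,0,0,1,0,0,0,0,0,0,1])

```text
time: 13.6
ee_pos: [0.5476, -0.0383, 0.0568]
tcp_rot: [-180.0, -0.0, 170.0]
wrist_force: [-0.2, -0.4, 0.1]
opening: -0.0002
grasp_force: 0.0
```

Call:
send_rows(moves=[0,0,-0.04,0,0,0,1,0,0,0,0,0,0,1])

```text
time: 13.85
ee_pos: [0.5476, -0.0383, 0.0558]
tcp_rot: [-180.0, -0.0, 170.0]
wrist_force: [0.0, 1.3, -0.4]
opening: 0.0001
grasp_force: 0.0
```

Call:
send_rows(moves=[0,0,-0.04,0,0,0,1,0,0,0,0,0,0,1])

```text
time: 14.1
ee_pos: [0.5476, -0.0383, 0.0548]
tcp_rot: [-180.0, -0.0, 170.0]
wrist_force: [0.3, -0.3, 0.0]
opening: 0.0001
grasp_force: 0.0
```

Call:
send_rows(moves=[0,0,-0.04,0,0,0,1,0,0,0,0,0,0,1])

```text
time: 14.35
ee_pos: [0.5477, -0.0383, 0.0541]
tcp_rot: [180.0, 0.0, 170.0]
wrist_force: [-0.6, -0.0, 1.6]
opening: 0.0002
grasp_force: 0.8
```

Call:
send_rows(moves=[0,0,-0.04,0,0,0,1,0,0,0,0,0,0,1])

```text
time: 14.6
ee_pos: [0.5478, -0.0383, 0.0531]
tcp_rot: [180.0, 0.0, 170.0]
wrist_force: [-1.4, -0.1, 3.7]
opening: -0.0001
grasp_force: 1.8
```

Contact at TCP z ≈ 0.0545, and it is compliant. Now I'll push the lid down.

Call:
send_rows(moves=[0,0,-0.04,0,0,0,1,0,0,0,0,0,0,1])

```text
time: 14.85
ee_pos: [0.5478, -0.0383, 0.0519]
tcp_rot: [180.0, 0.0, 170.0]
wrist_force: [-0.3, 0.5, 2.8]
opening: 0.0004
grasp_force: 1.7
```

Call:
send_rows(moves=[0,0,-0.04,0,0,0,1,0,0,0,0,0,0,1])

```text
time: 15.1
ee_pos: [0.5478, -0.0383, 0.0509]
tcp_rot: [-180.0, 0.0, 170.0]
wrist_force: [-0.3, -0.5, 2.3]
opening: 0.0001
grasp_force: 1.4
```

Call:
send_rows(moves=[0,0,-0.04,0,0,0,1,0,0,0,0,0,0,1])

```text
time: 15.35
ee_pos: [0.5478, -0.0383, 0.0498]
tcp_rot: [-180.0, 0.0, 170.0]
wrist_force: [0.9, 0.3, 2.4]
opening: -0.0003
grasp_force: 1.3
```

Call:
send_rows(moves=[0,0,-0.04,0,0,0,1,0,0,0,0,0,0,1])

```text
time: 15.6
ee_pos: [0.5478, -0.0383, 0.0494]
tcp_rot: [180.0, 0.0, 170.0]
wrist_force: [-1.6, -0.1, 6.5]
opening: 0.0001
grasp_force: 3.6
```

Call:
send_rows(moves=[0,0,-0.02,0,0,0,1,0,0,0,0,0,0,1])

```text
time: 15.85
ee_pos: [0.5478, -0.0383, 0.0494]
tcp_rot: [180.0, 0.0, 170.0]
wrist_force: [-2.4, 0.2, 11.2]
opening: 0.0
grasp_force: 5.4
```

Call:
send_rows(moves=[0,0,-0.02,0,0,0,1,0,0,0,0,0,0,1])

```text
time: 16.1
ee_pos: [0.5479, -0.0383, 0.0494]
tcp_rot: [180.0, 0.1, 170.0]
wrist_force: [-4.8, 1.1, 13.2]
opening: -0.0001
grasp_force: 7.1
```

Hard stop reached: z holds at 0.0494 while the force rises to 13 N. The lid is home, which also puts the real tip about 25.6 mm behind the TCP. Next is clip a.

Call:
send_rows(moves=[0,0,0.4,0,0,0,1,0,0,1,0,0,0,1,0,0,1,0,0,0,1,0.48,0.66,0,0,0,0,1,0.48,0.66,0,0,0,0,1,0.48,0.66,0,0,0,0,1,0,0,0,0,0,0,1])

```text
time: 16.98
ee_pos: [0.5841, 0.0129, 0.1066]
tcp_rot: [-180.0, -0.1, 170.1]
wrist_force: [-0.5, 0.3, -0.1]
opening: 0.0004
grasp_force: 0.0
```

Call:
send_rows(moves=[0,0,-0.1,0,0,0,1,0,0,-0.1,0,0,0,1,0,0,-0.1,0,0,0,1,0,0,-0.1,0,0,0,1,0,0,-0.08,0,0,0,1,0,0,-0.08,0,0,0,1])

```text
time: 17.73
ee_pos: [0.5837, 0.0112, 0.0939]
tcp_rot: [180.0, 0.0, 170.0]
wrist_force: [0.1, 0.3, 0.6]
opening: -0.0001
grasp_force: 0.0
```

Call:
send_rows(moves=[0,0,-0.08,0,0,0,1,0,0,-0.08,0,0,0,1,0,0,-0.08,0,0,0,1])

```text
time: 18.1
ee_pos: [0.5835, 0.0113, 0.088]
tcp_rot: [180.0, -0.0, 170.0]
wrist_force: [-3.4, 0.6, 5.2]
opening: -0.0003
grasp_force: 2.3
```

Call:
send_rows(moves=[0,0,-0.08,0,0,0,1,0,0,-0.08,0,0,0,1,0,0,-0.08,0,0,0,1])

```text
time: 18.48
ee_pos: [0.5831, 0.0115, 0.083]
tcp_rot: [180.0, -0.0, 170.0]
wrist_force: [-7.2, 1.0, 10.8]
opening: -0.0002
grasp_force: 5.8
```

Call:
send_rows(moves=[0,0,-0.08,0,0,0,1,0,0,-0.08,0,0,0,1,0,0,-0.08,0,0,0,1])

```text
time: 18.85
ee_pos: [0.5831, 0.0116, 0.0774]
tcp_rot: [180.0, -0.0, 170.0]
wrist_force: [-10.2, 2.0, 13.6]
opening: 0.0001
grasp_force: 6.7
```

Call:
send_rows(moves=[0,0,-0.08,0,0,0,1,0,0,-0.08,0,0,0,1,0,0,-0.04,0,0,0,1])

```text
time: 19.23
ee_pos: [0.5831, 0.0116, 0.0721]
tcp_rot: [180.0, -0.0, 170.0]
wrist_force: [-7.0, 1.9, 10.9]
opening: -0.0003
grasp_force: 5.3
```

Call:
send_rows(moves=[0,0,-0.04,0,0,0,1,0,0,-0.04,0,0,0,1])

```text
time: 19.48
ee_pos: [0.5832, 0.0115, 0.07]
tcp_rot: [180.0, -0.0, 170.0]
wrist_force: [-6.8, 1.4, 9.4]
opening: 0.0
grasp_force: 4.7
```

Call:
send_rows(moves=[0,0,-0.04,0,0,0,1,0,0,-0.04,0,0,0,1])

```text
time: 19.73
ee_pos: [0.5833, 0.0115, 0.0677]
tcp_rot: [180.0, -0.0, 170.0]
wrist_force: [-4.5, 1.1, 6.9]
opening: 0.0002
grasp_force: 3.5
```

Call:
send_rows(moves=[0,0,-0.04,0,0,0,1,0,0,-0.04,0,0,0,1])

```text
time: 19.98
ee_pos: [0.5834, 0.0114, 0.0655]
tcp_rot: [180.0, -0.0, 170.0]
wrist_force: [-2.8, 1.7, 4.2]
opening: 0.0
grasp_force: 2.4
```

Call:
send_rows(moves=[0,0,-0.04,0,0,0,1,0,0,-0.04,0,0,0,1])

```text
time: 20.23
ee_pos: [0.5837, 0.0113, 0.063]
tcp_rot: [180.0, 0.0, 170.0]
wrist_force: [-2.1, 0.8, 2.6]
opening: 0.0001
grasp_force: 1.3
```

Call:
send_rows(moves=[0,0,-0.04,0,0,0,1,0,0,-0.04,0,0,0,1])

```text
time: 20.48
ee_pos: [0.5837, 0.0112, 0.0606]
tcp_rot: [-180.0, -0.0, 170.0]
wrist_force: [0.8, 0.6, 1.8]
opening: 0.0001
grasp_force: 0.2
```

Call:
send_rows(moves=[0,0,-0.04,0,0,0,1])

```text
time: 20.6
ee_pos: [0.5838, 0.0111, 0.0596]
tcp_rot: [-180.0, -0.0, 170.0]
wrist_force: [-0.2, -0.1, -0.7]
opening: 0.0001
grasp_force: 0.0
```

Call:
send_rows(moves=[0,0,-0.04,0,0,0,1])

```text
time: 20.72
ee_pos: [0.5837, 0.0112, 0.0587]
tcp_rot: [-180.0, -0.0, 170.0]
wrist_force: [-0.0, -0.0, 0.3]
opening: 0.0
grasp_force: 0.0
```

Call:
send_rows(moves=[0,0,-0.04,0,0,0,1])

```text
time: 20.85
ee_pos: [0.5837, 0.0112, 0.0578]
tcp_rot: [-180.0, -0.0, 170.0]
wrist_force: [-0.7, 0.7, 0.5]
opening: -0.0001
grasp_force: 0.0
```

Call:
send_rows(moves=[0,0,-0.04,0,0,0,1])

```text
time: 20.98
ee_pos: [0.5837, 0.0112, 0.0573]
tcp_rot: [180.0, 0.0, 170.0]
wrist_force: [-3.3, -0.8, 6.6]
opening: 0.0004
grasp_force: 3.2
```

Call:
send_rows(moves=[0,0,-0.03,0,0,0,1])

```text
time: 21.1
ee_pos: [0.5838, 0.0112, 0.057]
tcp_rot: [180.0, 0.0, 170.0]
wrist_force: [-3.5, 0.5, 8.6]
opening: 0.0
grasp_force: 4.7
```

Clip a snapped: the force vanished at about 0.060, then the hard stop came at 0.0572. Next is the diagonal, clip c.

Call:
send_rows(moves=[0,0,0.3,0,0,0,1,0,0,0.9,0,0,0,1,0,0,0.9,0,0,0,1,-0.58,-0.79,0,0,0,0,1,-0.58,-0.79,0,0,0,0,1,-0.58,-0.79,0,0,0,0,1,-0.58,-0.79,0,0,0,0,1,-0.58,-0.79,0,0,0,0,1])

```text
time: 22.1
ee_pos: [0.51, -0.0886, 0.1084]
tcp_rot: [-180.0, -0.0, 170.0]
wrist_force: [0.4, 0.5, -0.7]
opening: 0.0001
grasp_force: 0.0
```

Call:
send_rows(moves=[0,0,0,0,0,0,1,0,0,-0.1,0,0,0,1,0,0,-0.1,0,0,0,1,0,0,-0.1,0,0,0,1,0,0,-0.1,0,0,0,1,0,0,-0.08,0,0,0,1,0,0,-0.08,0,0,0,1])

```text
time: 22.98
ee_pos: [0.5112, -0.0874, 0.0945]
tcp_rot: [180.0, -0.0, 170.0]
wrist_force: [0.3, -0.1, 0.7]
opening: 0.0002
grasp_force: 0.0
```

Call:
send_rows(moves=[0,0,-0.08,0,0,0,1,0,0,-0.08,0,0,0,1,0,0,-0.08,0,0,0,1])

```text
time: 23.35
ee_pos: [0.5112, -0.0876, 0.0886]
tcp_rot: [-180.0, 0.0, 170.0]
wrist_force: [-0.8, -0.4, -0.4]
opening: -0.0001
grasp_force: 0.0
```

Call:
send_rows(moves=[0,0,-0.08,0,0,0,1,0,0,-0.08,0,0,0,1,0,0,-0.08,0,0,0,1])

```text
time: 23.72
ee_pos: [0.512, -0.0877, 0.0832]
tcp_rot: [-180.0, 0.1, 170.0]
wrist_force: [3.7, -1.3, 4.8]
opening: -0.0001
grasp_force: 2.5
```

Call:
send_rows(moves=[0,0,-0.08,0,0,0,1,0,0,-0.08,0,0,0,1])

```text
time: 23.98
ee_pos: [0.5137, -0.088, 0.0806]
tcp_rot: [-180.0, 0.4, 170.0]
wrist_force: [7.8, -2.1, 9.8]
opening: 0.0002
grasp_force: 5.3
```

Call:
send_rows(moves=[0,0,-0.08,0,0,0,1,0,0,-0.08,0,0,0,1])

```text
time: 24.22
ee_pos: [0.5146, -0.0882, 0.0775]
tcp_rot: [-180.0, 0.5, 170.0]
wrist_force: [8.6, -1.9, 12.3]
opening: -0.0001
grasp_force: 6.1
```

Call:
send_rows(moves=[0,0,-0.08,0,0,0,1,0,0,-0.08,0,0,0,1])

```text
time: 24.48
ee_pos: [0.5147, -0.0882, 0.0737]
tcp_rot: [-180.0, 0.5, 170.0]
wrist_force: [9.0, -2.4, 14.2]
opening: 0.0001
grasp_force: 6.8
```

Call:
send_rows(moves=[0,0,-0.08,0,0,0,1,0,0,-0.08,0,0,0,1])

```text
time: 24.72
ee_pos: [0.5143, -0.0881, 0.0694]
tcp_rot: [-180.0, 0.4, 170.0]
wrist_force: [1.2, -0.5, 9.4]
opening: -0.0
grasp_force: 4.2
```

Call:
send_rows(moves=[0,0,-0.08,0,0,0,1,0,0,-0.04,0,0,0,1])

```text
time: 24.98
ee_pos: [0.513, -0.0878, 0.0654]
tcp_rot: [180.0, 0.3, 170.0]
wrist_force: [3.3, 0.2, 8.8]
opening: -0.0
grasp_force: 4.0
```

Call:
send_rows(moves=[0,0,-0.04,0,0,0,1,0,0,-0.04,0,0,0,1])

```text
time: 25.22
ee_pos: [0.5129, -0.0878, 0.0633]
tcp_rot: [-180.0, 0.2, 170.0]
wrist_force: [3.3, -1.2, 7.8]
opening: -0.0001
grasp_force: 3.5
```

Call:
send_rows(moves=[0,0,-0.04,0,0,0,1,0,0,-0.04,0,0,0,1])

```text
time: 25.48
ee_pos: [0.5126, -0.0878, 0.061]
tcp_rot: [-180.0, 0.2, 170.0]
wrist_force: [4.3, -0.3, 5.9]
opening: 0.0002
grasp_force: 2.8
```

Call:
send_rows(moves=[0,0,-0.04,0,0,0,1,0,0,-0.04,0,0,0,1])

```text
time: 25.72
ee_pos: [0.512, -0.0877, 0.0584]
tcp_rot: [180.0, 0.1, 170.0]
wrist_force: [2.1, -0.5, 4.8]
opening: -0.0001
grasp_force: 1.7
```

Call:
send_rows(moves=[0,0,-0.04,0,0,0,1,0,0,-0.04,0,0,0,1])

```text
time: 25.98
ee_pos: [0.5107, -0.0874, 0.0552]
tcp_rot: [180.0, -0.1, 170.0]
wrist_force: [-0.4, 0.3, -0.1]
opening: 0.0002
grasp_force: 0.0
```

Call:
send_rows(moves=[0,0,-0.04,0,0,0,1])

```text
time: 26.1
ee_pos: [0.5106, -0.0874, 0.054]
tcp_rot: [180.0, -0.1, 170.0]
wrist_force: [0.5, -0.3, -0.1]
opening: -0.0
grasp_force: 0.0
```

Call:
send_rows(moves=[0,0,-0.04,0,0,0,1])

```text
time: 26.22
ee_pos: [0.5108, -0.0874, 0.0532]
tcp_rot: [-180.0, -0.1, 170.0]
wrist_force: [-1.0, 0.5, 0.3]
opening: -0.0001
grasp_force: 0.0
```

Call:
send_rows(moves=[0,0,-0.04,0,0,0,1])

```text
time: 26.35
ee_pos: [0.5109, -0.0875, 0.0527]
tcp_rot: [180.0, -0.0, 170.0]
wrist_force: [-3.2, 0.7, 7.1]
opening: -0.0001
grasp_force: 3.4
```

Call:
send_rows(moves=[0,0,-0.03,0,0,0,1])

```text
time: 26.48
ee_pos: [0.511, -0.0875, 0.0525]
tcp_rot: [180.0, -0.0, 170.0]
wrist_force: [-3.3, 0.7, 10.2]
opening: 0.0007
grasp_force: 5.0
```

Clip c is flat (hard stop at 0.0527). Next is clip b.

Call:
send_rows(moves=[0,0,0.3,0,0,0,1,0,0,1,0,0,0,1,0,0,0.96,0,0,0,1,0.71,-0.13,0,0,0,0,1,0.71,-0.13,0,0,0,0,1,0.71,-0.13,0,0,0,0,1,0,0,0,0,0,0,1])

```text
time: 27.35
ee_pos: [0.565, -0.0974, 0.1081]
tcp_rot: [-180.0, -0.0, 170.0]
wrist_force: [-0.7, 1.0, -0.5]
opening: 0.0
grasp_force: 0.0
```

Call:
send_rows(moves=[0,0,-0.1,0,0,0,1,0,0,-0.1,0,0,0,1,0,0,-0.1,0,0,0,1,0,0,-0.1,0,0,0,1,0,0,-0.08,0,0,0,1,0,0,-0.08,0,0,0,1])

```text
time: 28.1
ee_pos: [0.5644, -0.0972, 0.0943]
tcp_rot: [180.0, 0.0, 170.0]
wrist_force: [0.6, -0.1, 0.5]
opening: 0.0
grasp_force: 0.0
```

Call:
send_rows(moves=[0,0,-0.08,0,0,0,1,0,0,-0.08,0,0,0,1,0,0,-0.08,0,0,0,1])

```text
time: 28.48
ee_pos: [0.564, -0.0972, 0.0889]
tcp_rot: [-180.0, -0.0, 170.0]
wrist_force: [-6.4, 1.7, 8.7]
opening: -0.0001
grasp_force: 4.2
```

Call:
send_rows(moves=[0,0,-0.08,0,0,0,1,0,0,-0.08,0,0,0,1])

```text
time: 28.72
ee_pos: [0.5638, -0.0971, 0.0855]
tcp_rot: [180.0, -0.0, 170.0]
wrist_force: [-9.1, 1.9, 13.3]
opening: -0.0001
grasp_force: 6.3
```

Call:
send_rows(moves=[0,0,-0.08,0,0,0,1,0,0,-0.08,0,0,0,1])

```text
time: 28.98
ee_pos: [0.5638, -0.0971, 0.0818]
tcp_rot: [180.0, -0.0, 170.0]
wrist_force: [-8.6, 2.0, 13.3]
opening: 0.0002
grasp_force: 6.7
```

Call:
send_rows(moves=[0,0,-0.08,0,0,0,1,0,0,-0.08,0,0,0,1])

```text
time: 29.22
ee_pos: [0.5638, -0.0971, 0.0778]
tcp_rot: [180.0, -0.0, 170.0]
wrist_force: [-8.7, 2.4, 12.6]
opening: -0.0001
grasp_force: 6.4
```

Call:
send_rows(moves=[0,0,-0.08,0,0,0,1,0,0,-0.08,0,0,0,1])

```text
time: 29.48
ee_pos: [0.5645, -0.0973, 0.0736]
tcp_rot: [180.0, 0.1, 170.0]
wrist_force: [-2.7, 0.5, 9.0]
opening: -0.0002
grasp_force: 3.9
```

Call:
send_rows(moves=[0,0,-0.08,0,0,0,1,0,0,-0.04,0,0,0,1])

```text
time: 29.72
ee_pos: [0.5645, -0.0972, 0.0703]
tcp_rot: [180.0, 0.0, 170.0]
wrist_force: [-3.0, 1.2, 6.9]
opening: -0.0003
grasp_force: 3.2
```

Call:
send_rows(moves=[0,0,-0.04,0,0,0,1,0,0,-0.04,0,0,0,1])

```text
time: 29.98
ee_pos: [0.5644, -0.0973, 0.0681]
tcp_rot: [180.0, 0.0, 170.0]
wrist_force: [-3.6, 0.5, 5.7]
opening: 0.0001
grasp_force: 2.5
```

Call:
send_rows(moves=[0,0,-0.04,0,0,0,1,0,0,-0.04,0,0,0,1])

```text
time: 30.22
ee_pos: [0.5644, -0.0973, 0.0656]
tcp_rot: [180.0, 0.0, 170.0]
wrist_force: [-2.2, -0.1, 3.3]
opening: -0.0
grasp_force: 1.5
```

Call:
send_rows(moves=[0,0,-0.04,0,0,0,1,0,0,-0.04,0,0,0,1])

```text
time: 30.48
ee_pos: [0.5645, -0.0973, 0.0631]
tcp_rot: [180.0, -0.0, 170.0]
wrist_force: [0.0, -0.1, 0.5]
opening: -0.0003
grasp_force: 0.3
```

Call:
send_rows(moves=[0,0,-0.04,0,0,0,1])

```text
time: 30.6
ee_pos: [0.5645, -0.0973, 0.062]
tcp_rot: [-180.0, -0.0, 170.0]
wrist_force: [0.8, 0.1, -0.2]
opening: -0.0005
grasp_force: 0.0
```

Call:
send_rows(moves=[0,0,-0.04,0,0,0,1])

```text
time: 30.72
ee_pos: [0.5645, -0.0973, 0.0612]
tcp_rot: [-180.0, -0.0, 170.0]
wrist_force: [1.3, -0.4, 0.3]
opening: -0.0001
grasp_force: 0.0
```

Call:
send_rows(moves=[0,0,-0.04,0,0,0,1])

```text
time: 30.85
ee_pos: [0.5645, -0.0973, 0.0603]
tcp_rot: [180.0, -0.0, 170.0]
wrist_force: [-0.0, 0.7, 0.8]
opening: 0.0001
grasp_force: 0.4
```

Call:
send_rows(moves=[0,0,-0.03,0,0,0,1])

```text
time: 30.98
ee_pos: [0.5645, -0.0973, 0.06]
tcp_rot: [-180.0, 0.0, 170.0]
wrist_force: [-1.7, -0.4, 5.1]
opening: 0.0
grasp_force: 2.5
```

Clip b is flat (stop at 0.060). The last one is clip d.

Call:
send_rows(moves=[0,0,0.2,0,0,0,1,0,0,0.9,0,0,0,1,0,0,0.9,0,0,0,1,-0.272,0.942,0,0,0,0,1,-0.272,0.942,0,0,0,0,1,-0.272,0.942,0,0,0,0,1,-0.272,0.942,0,0,0,0,1,-0.272,0.942,0,0,0,0,1])

```text
time: 31.98
ee_pos: [0.5303, 0.0212, 0.11]
tcp_rot: [180.0, 0.0, 170.0]
wrist_force: [-0.5, -0.5, -0.3]
opening: 0.0001
grasp_force: 0.0
```

Call:
send_rows(moves=[0,0,0,0,0,0,1,0,0,-0.1,0,0,0,1,0,0,-0.1,0,0,0,1,0,0,-0.1,0,0,0,1,0,0,-0.1,0,0,0,1,0,0,-0.08,0,0,0,1,0,0,-0.08,0,0,0,1])

```text
time: 32.85
ee_pos: [0.5306, 0.0204, 0.0956]
tcp_rot: [-180.0, 0.0, 170.0]
wrist_force: [1.0, -0.3, 1.2]
opening: -0.0003
grasp_force: 1.1
```

Call:
send_rows(moves=[0,0,-0.08,0,0,0,1,0,0,-0.08,0,0,0,1,0,0,-0.08,0,0,0,1])

```text
time: 33.22
ee_pos: [0.533, 0.0201, 0.0918]
tcp_rot: [180.0, 0.4, 170.0]
wrist_force: [7.8, -2.6, 11.1]
opening: -0.0003
grasp_force: 5.6
```

Call:
send_rows(moves=[0,0,-0.08,0,0,0,1,0,0,-0.08,0,0,0,1])

```text
time: 33.48
ee_pos: [0.5337, 0.0201, 0.0885]
tcp_rot: [180.0, 0.5, 170.0]
wrist_force: [9.8, -3.0, 13.2]
opening: 0.0004
grasp_force: 6.5
```

Call:
send_rows(moves=[0,0,-0.08,0,0,0,1,0,0,-0.08,0,0,0,1])

```text
time: 33.72
ee_pos: [0.5333, 0.0203, 0.0845]
tcp_rot: [179.9, 0.4, 170.0]
wrist_force: [2.1, -0.9, 8.0]
opening: 0.0005
grasp_force: 4.2
```

Call:
send_rows(moves=[0,0,-0.08,0,0,0,1,0,0,-0.08,0,0,0,1])

```text
time: 33.98
ee_pos: [0.5322, 0.0205, 0.0797]
tcp_rot: [180.0, 0.3, 170.0]
wrist_force: [2.8, -0.9, 10.0]
opening: -0.0001
grasp_force: 4.6
```

Call:
send_rows(moves=[0,0,-0.08,0,0,0,1,0,0,-0.08,0,0,0,1])

```text
time: 34.22
ee_pos: [0.5323, 0.0205, 0.0756]
tcp_rot: [180.0, 0.3, 170.0]
wrist_force: [2.5, 0.5, 10.3]
opening: 0.0001
grasp_force: 4.1
```

Call:
send_rows(moves=[0,0,-0.04,0,0,0,1,0,0,-0.04,0,0,0,1])

```text
time: 34.48
ee_pos: [0.5321, 0.0205, 0.0733]
tcp_rot: [180.0, 0.2, 170.0]
wrist_force: [2.6, -0.9, 7.1]
opening: -0.0001
grasp_force: 3.4
```

Call:
send_rows(moves=[0,0,-0.04,0,0,0,1,0,0,-0.04,0,0,0,1])

```text
time: 34.72
ee_pos: [0.5318, 0.0205, 0.0709]
tcp_rot: [180.0, 0.2, 170.0]
wrist_force: [2.9, -0.6, 5.1]
opening: 0.0
grasp_force: 2.4
```

Call:
send_rows(moves=[0,0,-0.04,0,0,0,1,0,0,-0.04,0,0,0,1])

```text
time: 34.98
ee_pos: [0.5307, 0.0205, 0.068]
tcp_rot: [180.0, 0.0, 170.0]
wrist_force: [1.4, 0.3, 2.0]
opening: 0.0002
grasp_force: 0.9
```

Call:
send_rows(moves=[0,0,-0.04,0,0,0,1])

```text
time: 35.1
ee_pos: [0.53, 0.0205, 0.0662]
tcp_rot: [-180.0, -0.1, 170.0]
wrist_force: [0.1, 0.2, 1.2]
opening: 0.0
grasp_force: 0.0
```

Call:
send_rows(moves=[0,0,-0.04,0,0,0,1])

```text
time: 35.22
ee_pos: [0.5298, 0.0205, 0.065]
tcp_rot: [-180.0, -0.1, 170.0]
wrist_force: [-0.3, -0.7, -0.3]
opening: 0.0001
grasp_force: 0.0
```

Call:
send_rows(moves=[0,0,-0.04,0,0,0,1])

```text
time: 35.35
ee_pos: [0.53, 0.0205, 0.0642]
tcp_rot: [-180.0, -0.1, 170.0]
wrist_force: [-1.9, 0.6, 3.9]
opening: 0.0002
grasp_force: 2.0
```

Call:
send_rows(moves=[0,0,-0.03,0,0,0,1])

```text
time: 35.48
ee_pos: [0.5301, 0.0205, 0.0641]
tcp_rot: [-180.0, -0.0, 170.0]
wrist_force: [-4.3, 0.7, 7.7]
opening: 0.0001
grasp_force: 3.4
```

All four are at their hard stops. I'll lift clear, back off to the left and check.

Call:
send_rows(moves=[0,0,0.3,0,0,0,1,0,0,1,0,0,0,1,0,0,1,0,0,0,1,0,0,1,0,0,0,1,0,0,1,0,0,0,1,-0.3,0.9,0.4,0,0,0,1,-0.3,0.9,0,0,0,0,1,-0.3,0.9,0,0,0,0,1])

```text
time: 36.48
ee_pos: [0.5079, 0.0886, 0.1819]
tcp_rot: [180.0, 0.0, 170.0]
wrist_force: [0.1, 0.1, -0.7]
opening: -0.0
grasp_force: 0.0
```

Call:
send_rows(moves=[-0.3,0.9,0,0,0,0,1,-0.3,0.9,0,0,0,0,1,-0.3,0.9,0,0,0,0,1,-0.3,0.9,0,0,0,0,1,-0.3,0.9,0,0,0,0,1,-0.3,0.9,0,0,0,0,1,-0.3,0.9,0,0,0,0,1,0,0,0,0,0,0,1])

```text
time: 37.48
ee_pos: [0.4551, 0.2465, 0.1816]
tcp_rot: [180.0, 0.0, 170.1]
wrist_force: [0.1, 0.1, 0.5]
opening: 0.0004
grasp_force: 0.0
```

```bash
python3 - <<'E'
from h import *
c=bot.camera("side"); 
a=cv2.resize(c["color"][160:265,215:350],None,fx=5.7,fy=5.7,interpolation=cv2.INTER_CUBIC)
cv2.imwrite("pics/f.png",a[:,:,::-1])
E
```

```text
(no output)
```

View pics/f.png

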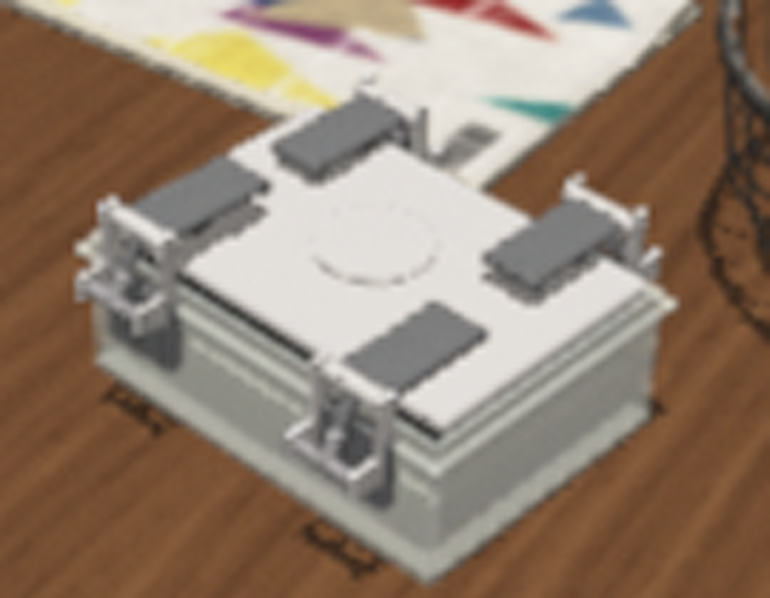

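The picture shows all four clips lying flat, at (340,135), (555,245), (415,345) and (205,195). The lid is down and the arm is clear.

```bash
python3 -c "
from workcell import bot
print(bot.job_done())"
```

```text
the job is handed in; nothing more can be done
None
```

The job is handed in: the lid was pushed home, then the clips were snapped flat in the order a, c, b, d; measured force peaked at about 17 N, the last picture shows all four clips flat, and the bystanders were left alone (I didn't re-measure them).

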